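# Prop a tool chest open with its prop rod

## Task

Prop the grey chest open so that both hands are free to work in it: take the red grip, raise the lid with its prop rod, set the rod's rubber foot gently down on top of the steel rail at the hinge end, behind the holding hole, and slide it forward along the rail, feeling for the hole, until it drops fully in; then let go. Never drop the lid or ram the foot against the rail, and leave the oil can and the brass tin beside the chest where they are.

Things in the scene. Friction and masses are not known exactly. Their poses are not given: they have to be found in the camera images.
- chest: Grey sheet-steel tool chest, 260 x 280 x 110 mm, fixed to the bench. Origin: centre of its underside. Axes: x from its front to the hinged back, y to its left, z up. Lid hinge line parallel to y at x = +130, z = 115 mm. On its left side (+y) a flat steel rail runs along x: see rail_line. Lid and rod can be lifted without unlatching anything.
- lid (a joint): Lid angle: 0 closed, grows as the front edge rises, stop at 1.55 rad. The lid (about 0.5 kg, 260 mm deep) sinks shut if nothing holds it (damped hinge). With the rod seated it stands at about 0.9 to 1.1 rad.
- prop_rod (a joint): Prop rod angle about its pivot at the lid's left edge (130 mm from the hinge line, in the lid's plane, over the rail): at 0 the rod points to the chest's front, kinked down 0.4 rad from the lid's plane; a stop there lets it fold no higher, so lifting the grip lifts the lid; grows to 2.5 as the foot folds down and back. Stiff pivot (0.1 N m): the free rod stays put. It moves only in the upright plane over the rail.
- rod_foot: Black rubber foot of the prop rod: ball of 12 mm diameter, origin at its centre, 170 mm from the rod's pivot. Resting on the rail its centre is 6 mm above the rail's top face, in the hole about 10 mm below it. It grips the rail (friction about 1): the loaded rod stands where it is left and has to be pushed along with a few N.
- grip_center (a point): Middle of the rod's red grip: a sleeve of 16 mm diameter, 36 mm long, with 22 mm end flanges, that turns freely about its own axis, which is parallel to the chest's y. It sits on a side pin 45 mm from the foot's centre towards the pivot, its middle 62 mm to the left of the rod (chest y = +217 mm).
- oil_can_mid (a point): Brass oil can with a thin spout, 74 mm diameter, 186 mm high, loose, on the bench left of the chest. Point 39 mm above its foot, on its axis.
- brass_tin_mid (a point): Small open brass tin, 58 mm diameter, 39 mm high, loose, left of the chest. Point on its axis 20 mm up.
- rail_line (a point): Point on the chest's rail: middle of its top face (chest x -15, y +155, z 85 mm), axes as the chest. Rail 22 mm wide, solid from 65 mm in front to 65 mm behind this point, except for ONE holding hole: 18 mm long, 16 wide, 16 deep. The hole's middle lies anywhere from 25 mm in front to 25 mm behind this point; its place is not measured: find it by feel.

How it is judged (in metres and radians):
On the way, in this order (a step that is already met when the one before it is completed fails the run):
1. the lid is lifted with the rod's foot clear above the rail (value of joint lid above 0.3 rad and z of rod_foot in the frame of chest above 0.105 m), for 0.2 s.
2. the rod's foot rests on the rail's top face, outside the hole, with the lid up (z of rod_foot in the frame of chest between 0.086 and 0.096 m and x of rod_foot in the frame of chest between -0.1 and 0.08 m and value of joint lid above 0.7 rad and contact force between rod_foot and chest above 0.3 N), for 0.2 s.
3. the rod's foot is in the holding hole (z of rod_foot in the frame of chest between 0.06 and 0.08 m and x of rod_foot in the frame of chest between -0.065 and 0.035 m and value of joint lid above 0.7 rad), for 0.2 s.
At the end, for the whole second after the job is handed in: The lid stands still, open by more than 0.7 rad, held by the prop rod, whose foot is in the rail's hole: its ball's centre at least 5 mm below the rail's top face (60 to 80 mm above the chest's underside) (all of step 3 and velocity of joint lid between -0.05 and 0.05 rad/s); the robot touches nothing.
It fails at once if the lid is dropped (falls faster than 1.5 rad/s) (velocity of joint lid below -1.5 rad/s).
It fails at once if the rod's foot is rammed against the rail (over 25 N) (contact force between rod_foot and chest above 25 N).
It fails at once if the oil can is shifted more than 20 mm or tipped (distance of oil_can_mid from where it was at the start of the episode above 0.02 m or angle between oil_can_mid's own z axis and vertical above 0.3 rad).
It fails at once if the brass tin is shifted more than 20 mm or tipped (distance of brass_tin_mid from where it was at the start of the episode above 0.02 m or angle between brass_tin_mid's own z axis and vertical above 0.3 rad).
It also fails if it takes over 51 s, if anything falls off the work surface, if the arm or the gripper's body presses on something with over 40 N, if the wrist force passes 120 N, or if a joint passes its speed limit or range.

## Robot

A 6-joint arm with a two-finger parallel gripper is mounted at the origin on a cart in front of the work surface, level with it; the furniture and walls round the work are solid. World frame = base frame: x ahead of the robot, y to its left, z up, the work surface at z = 0. Lengths are in m, angles in degrees, forces in N, time in s.
With the tool pointing down it reaches from about 0.4 to 0.825 m from the base axis. Payload 7 kg.
Tool frame: the origin (TCP) lies midway between the tips of the shut fingers; the grasp point (between the pads) lies 19 mm behind it; z points along the fingers, y is the direction in which the jaws open and shut (so a half turn about z gives the same grasp; the last joint's range is limited). The gripper opens to 88 mm and grips with 3 to 60 N. Pads are 19 mm wide; open, the fingers measure 130 mm over their backs; the gripper's body (78 mm by 193 mm) begins 47 mm behind the grasp point.
Start: joints at [-59.926, 20.546, 0.682, 0, -70.136, -16.507], TCP at [0.158, -0.656, 0.227] pointing down, gripper open.
Joint ranges: [-176.03, 176.03], [-82.01, 121.73], [-58.28, 71.71], [-173.87, 95.51], [-174.79, -0.11], [-173.66, 173.66]. Speed limits (degrees/s): [136.94, 136.94, 172.46, 180, 180, 180].

## Interface

Orientations are given as [roll, pitch, yaw] about the fixed x, y, z axes, in that order (R = Rz(yaw) Ry(pitch) Rx(roll)).
In Python, from plant import ctrl, snapshot gives the robot as it stands.
- The arm moves only by the shell command python3 -m pendant 'ROWS'. ROWS is JSON, a list of rows, each a list of 7 numbers: the shift along the tool's x, y, z in m, then the turn, a rotation vector about the tool's x, y, z in rad, then the opening, from -1 (shut) to 1 (fully open), so that 0 is half open. In form: [[x, y, z, ax, ay, az, jaw], ...]. A call has 1 to 12 rows; each row is the pose to reach, as a shift and turn from the pose commanded when the call began, along the tool's axes at that moment; what a row does not reach only later rows make up. A row lasts 1/8 s, in which the tool goes at most 62.5 mm and 10.7 degrees, less where a joint would pass 70% of its speed; a pose out of reach is approached as far as the arm can. A call with a gripper value outside its range is refused whole. The fingers move at their own pace and stop on an object; the grip force is fixed at half the most. Time passes only in rows, so rows that repeat a pose let the fingers close. It gives the time, the measured TCP pose, the force and the opening at its end, in the units of the state.
- ctrl.get_obs(): the state, without advancing time (a new reading comes with each control period).
- snapshot(name): name is "scene" or "top" or "wrist"; returns a dict with "image" (420x560x3 uint8, blue, green, red), "mtx" (3x3 intrinsics, pixels), "eye" and "attitude" of the camera in the world; the wrist camera has in their place "tool_from_camera" (4x4, takes a point from camera to tool coordinates, whose origin is the TCP and whose axes are the flange's). Camera axes: x right, y up, looking along -z (the intrinsics and any distortion apply to the point x, -y, -z); pixel columns grow to the right and rows downward; lengths in m; the calibration is good to about 2 mm. A picture is of the moment at which its call begins: read the wrist's pose just before it. There is no depth.
- ctrl.close_job(): hands the job in, once; it reports no verdict.
The state is a dict: "clock": time; "joint_pos": joint angles; "qvel": joint speeds; "tau": joint torques, N m; "tool_pos": TCP position; "orientation": TCP orientation; "force": force on the tool from outside, world axes, zero at the start; "moment": the same for the moment, N m; "opening": finger opening in m.
Only numpy, scipy, OpenCV 4.12 (cv2) and the standard library are available. Lean on these libraries where they do the work, as an engineer would, in place of code of your own. Each camera call takes 0.05 s, during which the arm holds its last target.

## Working session

There is one attempt and no reset: what is moved stays moved. The work goes in short steps, Python scripts to look and compute and a shell command to move; the robot and the scene stay as the last step left them, time stands still between calls to the robot, and variables do not carry over. Pictures are saved under pics/ and viewed, and the job is handed in when it is done.

```bash
ls; mkdir -p pics; python3 - <<'E'
from plant import ctrl, snapshot
import cv2, json
print(ctrl.get_obs())
for n in ("scene","top"):
    s=snapshot(n); cv2.imwrite(f"pics/{n}0.png",s["image"]); print(n,s["mtx"],s["eye"],s["attitude"],[k for k in s])
E
```

```text
pics
{'clock': 0.0, 'joint_pos': array([-5.99248882e+01,  2.05907787e+01,  6.34260133e-01, -1.88095774e-02,
       -7.01357344e+01, -1.65069901e+01]), 'qvel': array([ 0.05677992, -0.06701141,  0.03072614, -0.03015   , -0.00336799,
       -0.0828407 ]), 'tau': array([-9.62744116e-05, -5.82723212e+01,  2.93048126e+01,  6.99700847e+00,
        6.94215763e-03, -1.88081517e-04]), 'tool_pos': array([ 0.15821156, -0.65570107,  0.22563791]), 'orientation': array([ 1.79906525e+02, -9.26092198e-03, -1.66438276e+02]), 'force': array([-0.23055642, -0.36693308, -0.25491969]), 'moment': array([ 0.04057643,  0.0018174 , -0.02110163]), 'opening': 0.08721138471733816}
scene [[518.91893968   0.         271.37863213]
 [  0.         518.91893968 206.24422825]
 [  0.           0.           1.        ]] [-0.1160424   0.46011595  0.80203924] [  50.41472326   -1.04093995 -118.74496516] ['image', 'mtx', 'eye', 'attitude']
top [[423.07682847   0.         280.64756392]
 [  0.         423.07682847 205.39867972]
 [  0.           0.           1.        ]] [0.55032677 0.0801211  1.00318781] [  4.40845155  -0.54999919 -89.23780655] ['image', 'mtx', 'eye', 'attitude']
```

View pics/scene0.png

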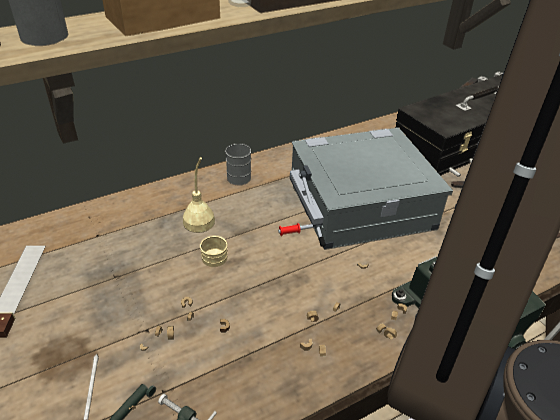

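View pics/top0.png

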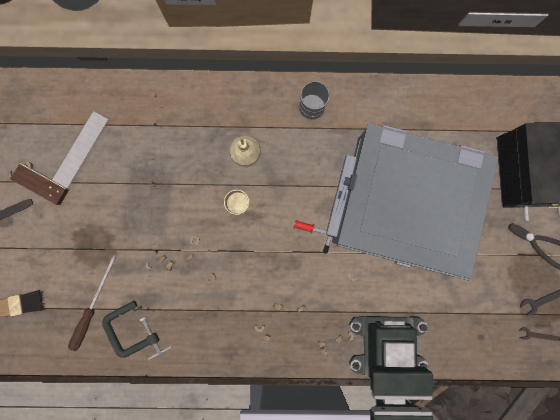

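```bash
cat > h.py <<'E'
import numpy as np, cv2
from scipy.spatial.transform import Rotation as R
from plant import ctrl, snapshot
def ray(s,px):
    K=s["mtx"];u,v=px
    d=np.array([(u-K[0,2])/K[0,0],-(v-K[1,2])/K[1,1],-1.])
    return np.array(s["eye"]), R.from_euler('xyz',s["attitude"],degrees=True).apply(d)
def onz(s,px,z):
    o,d=ray(s,px); return o+d*(z-o[2])/d[2]
def tri(s1,p1,s2,p2):
    o1,d1=ray(s1,p1);o2,d2=ray(s2,p2)
    A=np.stack([d1,-d2],1);t=np.linalg.lstsq(A,o2-o1,rcond=None)[0]
    a=o1+d1*t[0];b=o2+d2*t[1];return (a+b)/2,np.linalg.norm(a-b)
def proj(s,p):
    c=R.from_euler('xyz',s["attitude"],degrees=True).inv().apply(np.array(p)-s["eye"])
    K=s["mtx"];return K[0,0]*c[0]/-c[2]+K[0,2],K[1,1]*-c[1]/-c[2]+K[1,2]
E
python3 - <<'E'
from h import *
S={}
for n in("scene","top"):
    s=snapshot(n);S[n]=s;im=s["image"]
    hsv=cv2.cvtColor(im,cv2.COLOR_BGR2HSV)
    m=((hsv[...,0]<8)|(hsv[...,0]>172))&(hsv[...,1]>170)&(hsv[...,2]>90)
    c,_=cv2.findContours(m.astype(np.uint8),cv2.RETR_EXTERNAL,cv2.CHAIN_APPROX_NONE)
    for k in c:
        if cv2.contourArea(k)>30: print(n,"red",cv2.minAreaRect(k))
    if n=="top": crop=im[110:290,200:510]
    else: crop=im[120:280,170:460]
    cv2.imwrite(f"pics/{n}crop.png",cv2.resize(crop,None,fx=2.55,fy=2.55,interpolation=cv2.INTER_CUBIC))
    np.save(f"{n}.npy",s,allow_pickle=True)
E
```

```text
scene red ((289.4053955078125, 228.9324493408203), (9.206343650817871, 20.2210750579834), 80.53767395019531)
top red ((303.6114807128906, 226.02622985839844), (18.265886306762695, 6.298581123352051), 13.240520477294922)
```

View pics/topcrop.png

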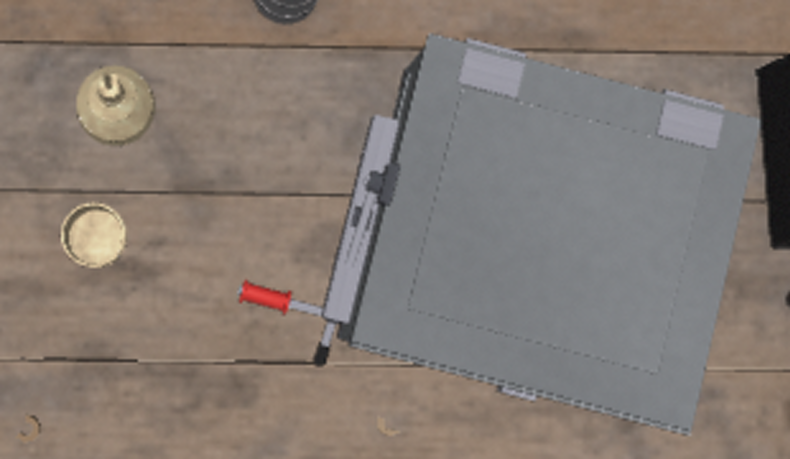

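View pics/scenecrop.png

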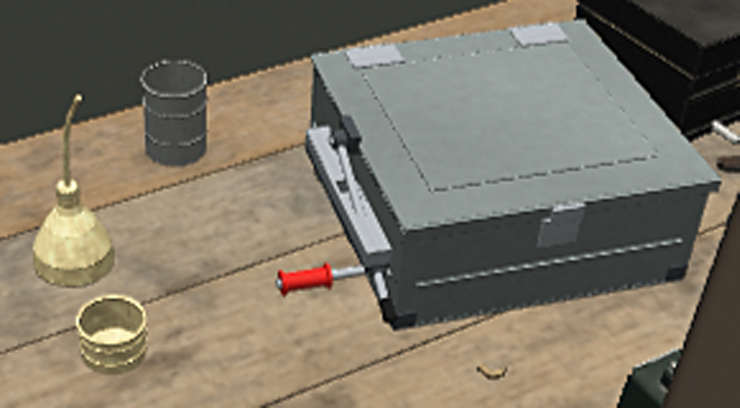

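```bash
cat >> h.py <<'E'
T=np.load('top.npy',allow_pickle=True).item();C=np.load('scene.npy',allow_pickle=True).item()
E
python3 - <<'E'
from h import *
g,e=tri(T,(303.6,226.0),C,(289.4,228.9));print("grip",g,e)
c=lambda u,v:(u/2.55+200,v/2.55+110)
cs=[onz(T,c(*p),0.119) for p in [(430,35),(758,118),(690,432),(352,345)]]
for i in range(4):
    d=cs[(i+1)%4]-cs[i];print(cs[i],np.linalg.norm(d),np.degrees(np.arctan2(d[1],d[0])))
print("centre",np.mean(cs,0))
s=lambda u,v:(u/2.55+170,v/2.55+120)
for a,b in [((430,35),(312,55)),((690,432),(719,184)),((352,345),(404,232))]:
    print("corner tri",tri(T,c(*a),C,s(*b)))
print("tin rim",tri(T,c(94,236),C,s(112,317)), "can base", onz(T,c(115,108),0.03),"can spout base",tri(T,c(111,92),C,s(68,186)), "spout tip",tri(T,c(108,80),C,s(79,98)))
E
```

```text
grip [0.57777396 0.0204646  0.06254177] 8.372973252128221e-05
[ 0.79588164 -0.1127166   0.119     ] 0.2816325118066621 -103.57183234956088
[ 0.72979256 -0.38648495  0.119     ] 0.26723059931206034 166.48365997239696
[ 0.46996336 -0.3240271   0.119     ] 0.2838807690034148 76.35970377577019
[ 0.53690973 -0.04815308  0.119     ] 0.26689867237523063 -13.998870246515942
centre [ 0.63313682 -0.21784543  0.119     ]
corner tri (array([ 0.79602169, -0.11272472,  0.11863918]), np.float64(0.000161876297396948))
corner tri (array([ 0.46996731, -0.32618948,  0.11202778]), np.float64(0.002216940172399331))
corner tri (array([ 0.53740256, -0.04768265,  0.11609543]), np.float64(0.002064038498965278))
tin rim (array([0.63013853, 0.1724977 , 0.04036005]), np.float64(0.001466210508812282)) can base [0.74814886 0.15617356 0.03      ] can spout base (array([0.75104946, 0.15687522, 0.08802083]), np.float64(0.0034172534989432126)) spout tip (array([0.73729543, 0.14846724, 0.1866055 ]), np.float64(0.002842199368288713))
```

```bash
cat >> h.py <<'E'
YAW=-13.75
O=np.array([.637,-.2185,0.])
CR=R.from_euler('z',YAW,degrees=True)
def w(p): return O+CR.apply(np.array(p))
def ch(p): return CR.inv().apply(np.array(p)-O)
RT=R.from_euler('xyz',[180,0,-103.75],degrees=True)
def rel(p,Rt=RT,p0=None,R0=None):
    o=ctrl.get_obs()
    p0=o["tool_pos"] if p0 is None else np.array(p0)
    R0=R.from_euler('xyz',o["orientation"],degrees=True) if R0 is None else R0
    return np.round(R0.inv().apply(np.array(p)-p0),4),np.round((R0.inv()*Rt).as_rotvec(),3)
E
python3 - <<'E'
from h import *
print(w([-.115,.217,.066]), ch([0.6301,.1725,.04]),ch([.749,.156,.03]))
R0=R.from_euler('xyz',[180,0,-166.44],degrees=True)
print(rel([.578,.021,.25],p0=[.158,-.656,.227],R0=R0))
print("vise top?",[onz(T,(400,330),z) for z in (0,.1,.2)])
E
```

```text
[0.5768735  0.01961511 0.066     ] [-0.09963744  0.37815472  0.04      ] [0.01977695 0.39038843 0.03      ]
(array([-0.567 ,  0.5597, -0.023 ]), array([ 0.   ,  0.   , -1.094]))
vise top? [array([ 0.34032932, -0.21063624,  0.        ]), array([ 0.36126233, -0.1816529 ,  0.1       ]), array([ 0.38219535, -0.15266956,  0.2       ])]
```

```bash
python3 -m pendant '[[0,0,-0.04,0,0,0,1],[-0.03,0.03,-0.08,0,0,-0.06,1],[-0.07,0.07,-0.1,0,0,-0.15,1],[-0.11,0.11,-0.1,0,0,-0.24,1],[-0.15,0.15,-0.1,0,0,-0.33,1],[-0.19,0.19,-0.1,0,0,-0.42,1],[-0.23,0.23,-0.1,0,0,-0.51,1],[-0.27,0.27,-0.1,0,0,-0.6,1],[-0.31,0.31,-0.1,0,0,-0.69,1],[-0.35,0.35,-0.1,0,0,-0.78,1],[-0.39,0.39,-0.1,0,0,-0.87,1],[-0.39,0.39,-0.1,0,0,-0.87,1]]'; python3 - <<'E'
from h import *
print(rel([.577,.020,.20])); print(ctrl.get_obs()["joint_pos"])
E
```

```text
clock: 1.7
tool_pos: [0.4474, -0.1827, 0.3263]
orientation: [180.0, 0.0, -116.3]
force: [-0.9, -1.1, -0.0]
opening: 0.0873
(array([-0.2391, -0.0266,  0.1264]), array([ 0.   ,  0.   , -0.218]))
[ 1.15278352e+00 -9.44618404e-01 -1.28794590e+01 -2.21600344e-02
 -7.80683869e+01 -2.74055747e+01]
```

```bash
python3 -m pendant '[[-0.05,-0.005,0,0,0,-0.05,1],[-0.1,-0.012,0.02,0,0,-0.1,1],[-0.15,-0.018,0.05,0,0,-0.15,1],[-0.2,-0.023,0.09,0,0,-0.2,1],[-0.239,-0.0266,0.126,0,0,-0.218,1],[-0.239,-0.0266,0.126,0,0,-0.218,1],[-0.239,-0.0266,0.126,0,0,-0.218,1]]'; python3 - <<'E'
from h import *
print(rel([.577,.020,.20])); print(ctrl.get_obs()["joint_pos"])
s=snapshot("wrist");cv2.imwrite("pics/w1.png",s["image"]);print(s["mtx"],s["tool_from_camera"])
s=snapshot("scene");cv2.imwrite("pics/s1.png",s["image"])
E
```

```text
clock: 2.58
tool_pos: [0.5767, 0.0156, 0.2007]
orientation: [180.0, -0.0, -104.1]
force: [-0.3, -0.7, 0.1]
opening: 0.0876
(array([-0.0043,  0.0008,  0.0007]), array([ 0.   , -0.001, -0.006]))
[ 2.09873904e+01  1.24506500e+01 -1.41542120e+01  2.42398998e-02
 -6.34289659e+01 -3.51155792e+01]
[[336.1128086    0.         277.04630221]
 [  0.         336.1128086  210.09685775]
 [  0.           0.           1.        ]] [[-4.01998701e-04  9.53368639e-01  3.01808012e-01  8.24244578e-02]
 [ 9.99999917e-01  3.63804171e-04  1.82762481e-04  4.72386135e-04]
 [ 6.44410040e-05  3.01808060e-01 -9.53368706e-01 -1.57857181e-01]
 [ 0.00000000e+00  0.00000000e+00  0.00000000e+00  1.00000000e+00]]
```

View pics/w1.png

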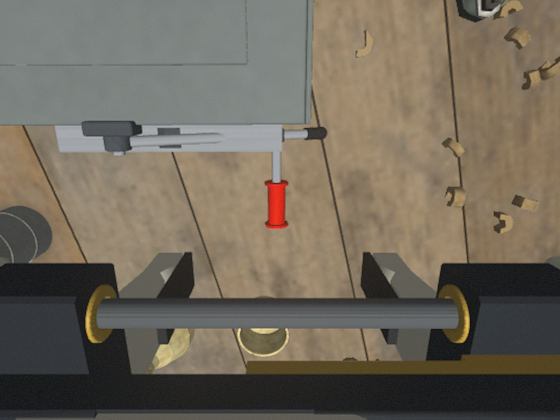

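View pics/s1.png

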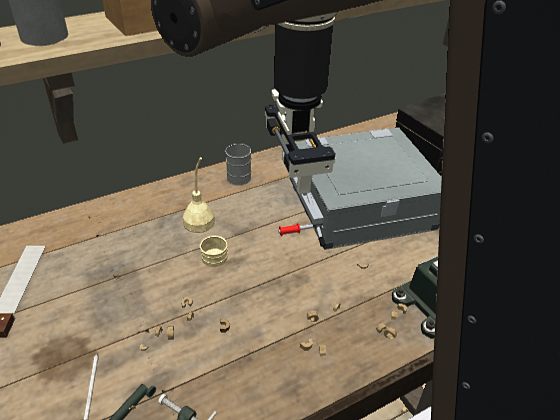

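```bash
python3 - <<'E'
from h import *
o=ctrl.get_obs();s=snapshot("wrist");im=s["image"]
hsv=cv2.cvtColor(im,cv2.COLOR_BGR2HSV)
m=((hsv[...,0]<8)|(hsv[...,0]>172))&(hsv[...,1]>170)&(hsv[...,2]>90)
k=max(cv2.findContours(m.astype(np.uint8),cv2.RETR_EXTERNAL,cv2.CHAIN_APPROX_NONE)[0],key=cv2.contourArea)
r=cv2.minAreaRect(k);print(r)
RT0=R.from_euler('xyz',o["orientation"],degrees=True);M=s["tool_from_camera"];K=s["mtx"]
def pt(u,v,z):
    d=np.array([(u-K[0,2])/K[0,0],-(v-K[1,2])/K[1,1],-1]);d=RT0.apply(M[:3,:3]@d);e=o["tool_pos"]+RT0.apply(M[:3,3])
    return e+d*(z-e[2])/d[2]
g=pt(*r[0],.066);print("grip",g,ch(g))
for n,p in dict(foot=(318,133),railF=(283,138),railB=(58,138),holeF=(182,130),holeB=(157,130)).items():
    z=.049 if n=="foot" else .085; q=pt(*p,z);print(n,q,ch(q))
a=pt(255,152,.085)-pt(70,152,.085);print("rail yaw",np.degrees(np.arctan2(-a[1],-a[0])))
b=im[100:250,40:350];cv2.imwrite("pics/w1c.png",cv2.resize(b,None,fx=2.5,fy=2.5,interpolation=cv2.INTER_CUBIC))
E
```

```text
((276.4999694824219, 203.49998474121094), (20.999996185302734, 46.99999237060547), 0.0)
grip [0.5782503  0.01949999 0.066     ] [-0.1136353   0.21721543  0.066     ]
foot [ 0.52687645 -0.03084489  0.049     ] [-0.15157061  0.15610249  0.049     ]
railF [ 0.55829834 -0.03778237  0.085     ] [-0.11940026  0.15683236  0.085     ]
railB [ 0.73352578 -0.08204443  0.085     ] [0.06132599 0.15548785 0.085     ]
holeF [ 0.63485422 -0.06358123  0.085     ] [-0.03890629  0.1499691   0.085     ]
holeB [ 0.65418705 -0.06846543  0.085     ] [-0.01896659  0.14982001  0.085     ]
rail yaw -14.172411822931323
```

View pics/w1c.png

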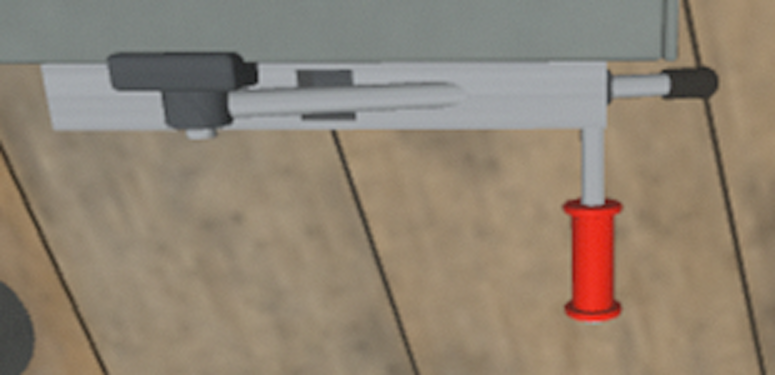

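```bash
sed -i 's/^YAW=.*/YAW=-13.9/; s/^O=.*/O=np.array([0,0,0.])/' h.py; cat >> h.py <<'E'
O=np.array([.578,.0197,0])-CR.apply([-.115,.217,0])
RT=R.from_euler('xyz',[180,0,76.1],degrees=True)
E
python3 -m pendant '[[0,0,0,0,0,-0.18,1],[0,0,0,0,0,-0.36,1],[0,0,0,0,0,-0.54,1],[0,0,0,0,0,-0.72,1],[0,0,0,0,0,-0.9,1],[0,0,0,0,0,-1.08,1],[0,0,0,0,0,-1.26,1],[0,0,0,0,0,-1.44,1],[0,0,0,0,0,-1.62,1],[0,0,0,0,0,-1.8,1],[0,0,0,0,0,-1.98,1],[0,0,0,0,0,-2.16,1]]'; python3 - <<'E'
from h import *
print(O,ch([.578,.0197,.066]),rel([.578,.0197,.12])); print(ctrl.get_obs()["joint_pos"])
E
```

```text
clock: 4.22
tool_pos: [0.5768, 0.0155, 0.2019]
orientation: [180.0, -0.1, 19.9]
force: [0.6, -1.3, -0.1]
opening: 0.0878
[ 0.63750291 -0.2185717   0.        ] [-0.115  0.217  0.066] (array([ 0.0024, -0.0035,  0.0819]), array([-2.000e-03, -1.000e-03,  2.159e+00]))
[ 2.09581272e+01  1.23145136e+01 -1.41493915e+01  4.74472246e-03
 -6.34058521e+01  8.89758850e+01]
```

```bash
sed -i 's/def rel(p,Rt=RT,/def rel(p,Rt=None,/; s/    o=ctrl.get_obs()$/    o=ctrl.get_obs(); Rt=RT if Rt is None else Rt/' h.py
python3 -m pendant '[[0.002,-0.003,0.01,0,0,-0.18,1],[0.0024,-0.0035,0.02,0,0,-0.36,1],[0.0024,-0.0035,0.03,0,0,-0.54,1],[0.0024,-0.0035,0.05,0,0,-0.72,1],[0.0024,-0.0035,0.07,0,0,-0.9,1],[0.0024,-0.0035,0.082,0,0,-0.981,1],[0.0024,-0.0035,0.082,0,0,-0.981,1],[0.0024,-0.0035,0.082,0,0,-0.981,1]]'; python3 - <<'E'
from h import *
print(rel([.578,.0197,.047])); print(ctrl.get_obs()["joint_pos"])
for n in("top","scene"):
    s=snapshot(n);cv2.imwrite(f"pics/{n}2.png",s["image"])
E
```

```text
clock: 5.22
tool_pos: [0.5783, 0.0201, 0.1198]
orientation: [179.9, -0.1, 75.7]
force: [0.5, 0.3, 1.3]
opening: 0.0874
(array([-0.0005, -0.0004,  0.0728]), array([ 0.002, -0.001, -0.006]))
[ 2.13546982e+01  1.67605550e+01 -1.99346002e+01  1.84142856e-02
 -5.31981698e+01  1.44369471e+02]
```

View pics/scene2.png

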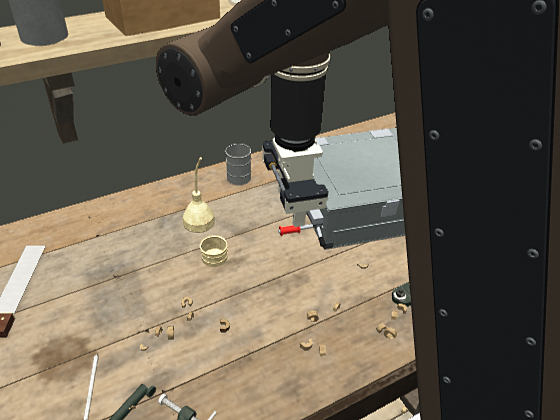

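View pics/top2.png

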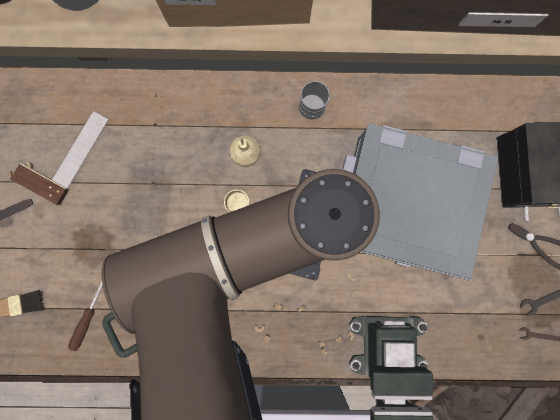

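```bash
python3 -m pendant '[[0.0025,-0.0004,0.03,0,0,-0.006,1],[0.0025,-0.0004,0.055,0,0,-0.006,1],[0.0025,-0.0004,0.071,0,0,-0.006,1],[0.0025,-0.0004,0.071,0,0,-0.006,1]]'; python3 - <<'E'
from h import *
print(ch(ctrl.get_obs()["tool_pos"]))
s=snapshot("wrist");cv2.imwrite("pics/w3.png",s["image"])
s=snapshot("scene");cv2.imwrite("pics/s3.png",cv2.resize(s["image"][180:280,230:380],None,fx=5,fy=5,interpolation=cv2.INTER_CUBIC))
E
```

```text
clock: 5.82
tool_pos: [0.5775, 0.0227, 0.0469]
orientation: [-179.9, 0.1, 76.2]
force: [-0.8, -0.6, 0.5]
opening: 0.088
[-0.11619686  0.21981126  0.04685631]
```

View pics/w3.png

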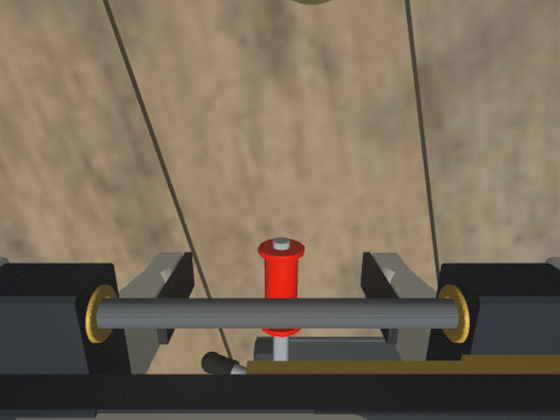

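View pics/s3.png

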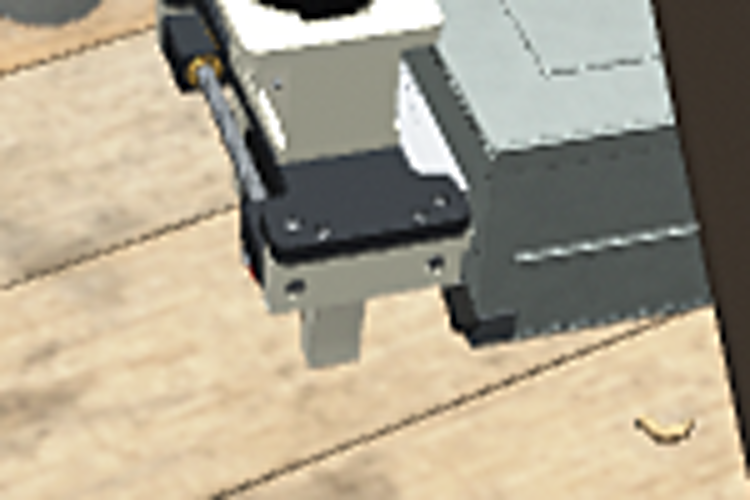

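```bash
python3 -m pendant '[[0,0,0,0,0,0,-1],[0,0,0,0,0,0,-1],[0,0,0,0,0,0,-1],[0,0,0,0,0,0,-1],[0,0,0,0,0,0,-1],[0,0,0,0,0,0,-1]]'; python3 -m pendant '[[0,0,0,0,0,0,-1],[0,0,0,0,0,0,-1]]'; python3 - <<'E'
from h import *
o=ctrl.get_obs();print(ch(o["tool_pos"]),CR.inv().apply(o["force"]),o["moment"])
# G path in chest for lifting q=0 and for foot targets
H=np.array([.130,.115])
def GL(L,q=0):
    P=H+.13*np.array([-np.cos(L),np.sin(L)]);d=np.array([-np.cos(L-.4-q),np.sin(L-.4-q)])
    return P+.125*d,P+.17*d,P
g0=GL(0)[0]
print("G0",g0)
for L in np.arange(0,1.41,.1):
    g,f,p=GL(L);print(round(L,2),"dG mm",np.round((g-g0)*1e3,1),"F",np.round(f*1e3))
E
```

```text
clock: 6.68
tool_pos: [0.578, 0.0229, 0.0475]
orientation: [-180.0, 0.0, 76.2]
force: [0.8, -0.1, -0.0]
opening: 0.0331
clock: 6.92
tool_pos: [0.5786, 0.0229, 0.0478]
orientation: [179.9, -0.0, 76.2]
force: [1.1, -1.5, -0.6]
opening: 0.015
[-0.11516127  0.22022302  0.04778974] [ 1.38483127 -1.18873219 -0.57085105] [-0.70291016 -0.2872429   0.00570052]
G0 [-0.11513262  0.06632271]
0.0 dG mm [0. 0.] F [-157.   49.]
0.1 dG mm [-3.6 24.7] F [-162.   78.]
0.2 dG mm [-4.8 49.7] F [-164.  107.]
0.3 dG mm [-3.4 74.6] F [-163.  136.]
0.4 dG mm [ 0.4 99.3] F [-160.  166.]
0.5 dG mm [  6.7 123.5] F [-153.  194.]
0.6 dG mm [ 15.3 146.9] F [-144.  222.]
0.7 dG mm [ 26.3 169.4] F [-132.  249.]
0.8 dG mm [ 39.4 190.6] F [-117.  274.]
0.9 dG mm [ 54.6 210.4] F [-100.  298.]
1.0 dG mm [ 71.7 228.6] F [-81. 320.]
1.1 dG mm [ 90.6 245.1] F [-59. 340.]
1.2 dG mm [110.9 259.5] F [-36. 358.]
1.3 dG mm [132.7 271.9] F [-10. 373.]
1.4 dG mm [155.5 282. ] F [ 16. 386.]
```

```bash
cat >> h.py <<'E'
H=np.array([.130,.115])
def GL(L,q=0):
    P=H+.13*np.array([-np.cos(L),np.sin(L)]);d=np.array([-np.cos(L-.4-q),np.sin(L-.4-q)])
    return P+.125*d,P+.17*d
def GF(F):
    F=np.array(F);v=F-H;d=np.hypot(*v);a=np.arccos((.13**2+d*d-.17**2)/(.26*d))
    L=a+np.arctan2(v[1],-v[0]);P=H+.13*np.array([-np.cos(L),np.sin(L)])
    th=np.arctan2(F[1]-P[1],-(F[0]-P[0]));return F+(P-F)/.17*.045,L,L-.4-th
def LQ(G):  # from grip point
    v=np.array(G)-H;d=np.hypot(*v);A=np.arccos((d*d-.13**2-.125**2)/(2*.13*.125))
    a=np.arccos((.13**2+d*d-.125**2)/(.26*d));L=a+np.arctan2(v[1],-v[0]);q=A-.4
    return L,q,GL(L,q)[1]
E
python3 - <<'E'
from h import *
g0=GL(0)[0]
from scipy.interpolate import PchipInterpolator as I
Ls=[0,.3,.6,1.0,1.25,1.35,1.42];qs=[0,.02,.15,.7,1.3,1.7,1.9]
f=I(Ls,qs);pg=g0
for L in [.1,.2,.3,.4,.5,.6,.7,.8,.9,1,1.1,1.2,1.25,1.3,1.35,1.39,1.42]:
    g,F=GL(L,f(L));print(L,round(float(f(L)),2),"row y,z",np.round(g[0]-g0[0],4),np.round(-(g[1]-g0[1]),4),"F",np.round(F*1e3),"step",np.round(np.hypot(*(g-pg))*1e3));pg=g
for F in [(.01,.115),(.015,.108),(.02,.103),(.025,.098),(.03,.094),(.034,.091),(.034,.089)]:
    g,L,q=GF(F);print(F,np.round(L,3),np.round(q,3),"row",np.round(g[0]-g0[0],4),np.round(-(g[1]-g0[1]),4),LQ(g)[:2])
E
```

```text
0.1 0.0 row y,z -0.0035 -0.0244 F [-162.   77.] step 25.0
0.2 0.01 row y,z -0.0045 -0.0485 F [-164.  105.] step 24.0
0.3 0.02 row y,z -0.0032 -0.0721 F [-163.  133.] step 24.0
0.4 0.04 row y,z 0.0005 -0.0937 F [-160.  158.] step 22.0
0.5 0.09 row y,z 0.0061 -0.1122 F [-154.  179.] step 19.0
0.6 0.15 row y,z 0.013 -0.1283 F [-147.  197.] step 18.0
0.7 0.24 row y,z 0.0209 -0.1401 F [-139.  209.] step 14.0
0.8 0.37 row y,z 0.0296 -0.1459 F [-130.  214.] step 10.0
0.9 0.53 row y,z 0.0394 -0.1473 F [-121.  212.] step 10.0
1 0.7 row y,z 0.0505 -0.1456 F [-109.  207.] step 11.0
1.1 0.9 row y,z 0.0637 -0.1396 F [-96. 197.] step 14.0
1.2 1.15 row y,z 0.0807 -0.1267 F [-77. 178.] step 21.0
1.25 1.3 row y,z 0.0916 -0.1177 F [-64. 164.] step 14.0
1.3 1.5 row y,z 0.107 -0.1036 F [-45. 145.] step 21.0
1.35 1.7 row y,z 0.1252 -0.0903 F [-23. 126.] step 23.0
1.39 1.82 row y,z 0.1376 -0.0841 F [ -8. 117.] step 14.0
1.42 1.9 row y,z 0.146 -0.0809 F [  2. 112.] step 9.0
(0.01, 0.115) 1.494 1.961 row 0.1543 -0.083 (np.float64(1.493797186138073), np.float64(1.9608730048497462))
(0.015, 0.108) 1.467 1.998 row 0.157 -0.0778 (np.float64(1.467458959607907), np.float64(1.9977652039176985))
(0.02, 0.103) 1.454 2.033 row 0.1602 -0.074 (np.float64(1.453653857839451), np.float64(2.0328571644718454))
(0.025, 0.098) 1.435 2.066 row 0.1633 -0.0703 (np.float64(1.4350921427832661), np.float64(2.0658237655653986))
(0.03, 0.094) 1.423 2.098 row 0.1665 -0.0673 (np.float64(1.4225194327377433), np.float64(2.098053838353702))
(0.034, 0.091) 1.412 2.123 row 0.1691 -0.065 (np.float64(1.4117436586289347), np.float64(2.122940103725976))
(0.034, 0.089) 1.388 2.119 row 0.1683 -0.0634 (np.float64(1.3879168170319574), np.float64(2.1190495435175554))
```

```bash
python3 -m pendant '[[0,-0.0015,-0.012,0,0,0,-1],[0,-0.0035,-0.0244,0,0,0,-1],[0,-0.004,-0.036,0,0,0,-1],[0,-0.0045,-0.0485,0,0,0,-1],[0,-0.0045,-0.0485,0,0,0,-1]]'; cat > st.py <<'E'
from h import *
o=ctrl.get_obs();c=ch(o["tool_pos"]);print("tcp chest",np.round(c*1e3,1),"f chest",np.round(CR.inv().apply(o["force"]),1),"mom",np.round(CR.inv().apply(o["moment"]),2),"open",round(o["opening"],4),o["clock"])
G=np.array([c[0],c[2]+.0190]);print("G",np.round(G*1e3,1),"LQ F",[np.round(x,3) for x in LQ(G)])
E
python3 st.py
```

```text
clock: 7.55
tool_pos: [0.5729, 0.0242, 0.0972]
orientation: [-180.0, -0.0, 76.2]
force: [-3.2, 3.0, -4.4]
opening: 0.0149
tcp chest [-121.   220.1   97.2] f chest [-3.8  2.2 -4.4] mom [ 0.69  1.4  -0.01] open 0.0149 7.55
G [-121.   116.2] LQ F [np.float64(0.178), np.float64(-0.047), array([-0.165,  0.108])]
```

```bash
python3 -m pendant '[[0,0.001,-0.0235,0,0,0,-1],[0,0.005,-0.045,0,0,0,-1],[0,0.0106,-0.0637,0,0,0,-1],[0,0.0175,-0.0798,0,0,0,-1],[0,0.0254,-0.0916,0,0,0,-1],[0,0.0341,-0.0974,0,0,0,-1],[0,0.0341,-0.0974,0,0,0,-1]]'; python3 st.py; python3 - <<'E'
from h import *
s=snapshot("scene");cv2.imwrite("pics/s4.png",s["image"])
E
```

```text
clock: 8.43
tool_pos: [0.6058, 0.016, 0.1942]
orientation: [-179.9, 0.0, 76.2]
force: [-5.2, 3.6, 0.2]
opening: 0.0152
tcp chest [-87.2 220.1 194.2] f chest [-5.9  2.2  0.2] mom [0.7  2.14 0.07] open 0.0152 8.425
G [-87.2 213.2] LQ F [np.float64(0.781), np.float64(0.327), array([-0.132,  0.216])]
```

View pics/s4.png

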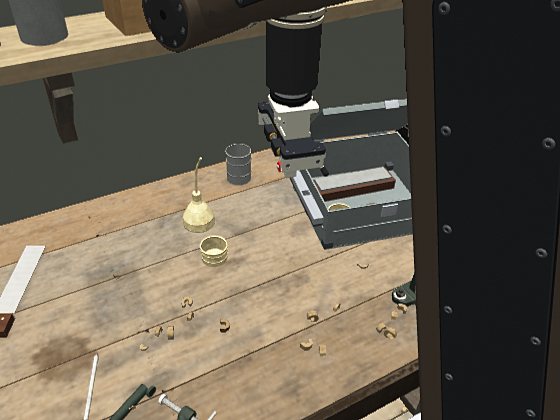

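```bash
python3 -m pendant '[[0,0.0098,-0.0014,0,0,0,-1],[0,0.0209,0.0003,0,0,0,-1],[0,0.0341,0.0063,0,0,0,-1],[0,0.0511,0.0192,0,0,0,-1],[0,0.062,0.0282,0,0,0,-1],[0,0.0774,0.0423,0,0,0,-1],[0,0.086,0.049,0,0,0,-1],[0,0.0956,0.0556,0,0,0,-1],[0,0.0956,0.0556,0,0,0,-1]]'; python3 st.py; python3 - <<'E'
from h import *
for n in ("scene","wrist"):
    s=snapshot(n);cv2.imwrite(f"pics/{n}5.png",s["image"])
E
```

```text
clock: 9.6
tool_pos: [0.7003, -0.0074, 0.1372]
orientation: [180.0, 0.0, 76.2]
force: [-0.5, -1.4, -2.2]
opening: 0.0151
tcp chest [ 10.2 220.1 137.2] f chest [-0.2 -1.5 -2.2] mom [-0.53  0.19 -0.01] open 0.0151 9.6
G [ 10.2 156.2] LQ F [np.float64(1.348), np.float64(1.702), array([-0.023,  0.125])]
```

View pics/scene5.png

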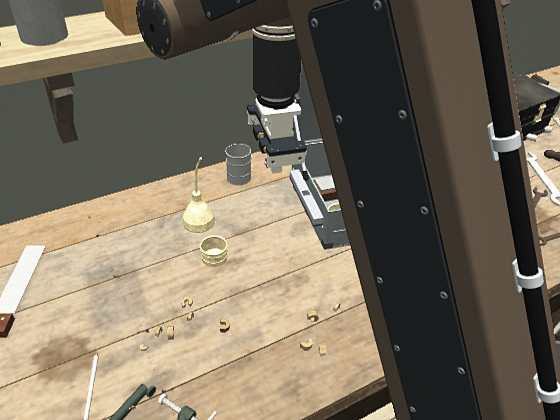

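View pics/wrist5.png

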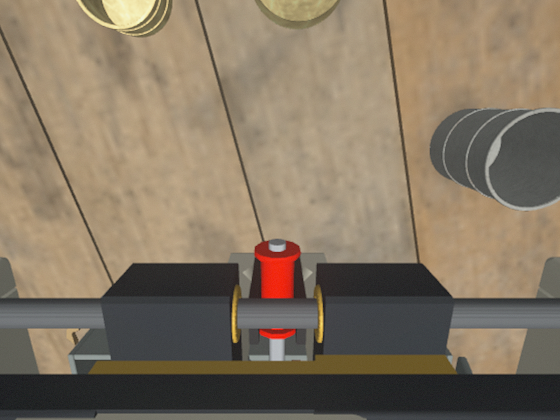

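```bash
python3 -m pendant '[[0,0.0124,0.0062,0,0,0,-1],[0,0.0208,0.0094,0,0,0,-1],[0,0.027,0.011,0,0,0,-1],[0,0.0318,0.0128,0,0,0,-1],[0,0.035,0.0163,0,0,0,-1],[0,0.035,0.0163,0,0,0,-1],[0,0.035,0.0163,0,0,0,-1]]'; python3 st.py; python3 - <<'E'
from h import *
g1=GF((.02,.103))[0]
for F in [(.025,.099),(.028,.096),(.03,.094),(.032,.0925),(.033,.091),(.034,.090),(.034,.089),(.034,.088),(.034,.087),(.034,.086)]:
    g,L,q=GF(F);print(F,np.round(L,3),"row",np.round(g[0]-g1[0],4),np.round(-(g[1]-g1[1]),4))
E
```

```text
clock: 10.58
tool_pos: [0.7336, -0.0155, 0.1216]
orientation: [180.0, 0.0, 76.2]
force: [-1.3, -4.0, -2.0]
opening: 0.0149
tcp chest [ 44.5 220.2 121.6] f chest [-0.3 -4.2 -2. ] mom [-1.74 -0.06 -0.01] open 0.0149 10.575
G [ 44.5 140.6] LQ F [np.float64(1.452), np.float64(2.028), array([0.019, 0.103])]
(0.025, 0.099) 1.446 row 0.0034 0.003
(0.028, 0.096) 1.432 row 0.0052 0.0052
(0.03, 0.094) 1.423 row 0.0063 0.0068
(0.032, 0.0925) 1.417 row 0.0076 0.0079
(0.033, 0.091) 1.406 row 0.0079 0.0091
(0.034, 0.09) 1.4 row 0.0085 0.0098
(0.034, 0.089) 1.388 row 0.0081 0.0106
(0.034, 0.088) 1.376 row 0.0077 0.0114
(0.034, 0.087) 1.364 row 0.0073 0.0123
(0.034, 0.086) 1.352 row 0.0068 0.0131
```

```bash
python3 -m pendant '[[0,0.0018,0.0015,0,0,0,-1],[0,0.0034,0.003,0,0,0,-1],[0,0.0043,0.0041,0,0,0,-1],[0,0.0052,0.0052,0,0,0,-1],[0,0.0052,0.0052,0,0,0,-1]]'; python3 st.py
python3 -m pendant '[[0,0.0006,0.0008,0,0,0,-1],[0,0.0011,0.0016,0,0,0,-1],[0,0.0011,0.0016,0,0,0,-1]]'; python3 st.py
```

```text
clock: 11.2
tool_pos: [0.7385, -0.0167, 0.116]
orientation: [-180.0, 0.0, 76.2]
force: [-1.5, -4.6, -2.3]
opening: 0.0152
tcp chest [ 49.5 220.2 116. ] f chest [-0.3 -4.8 -2.3] mom [-1.97  0.25 -0.06] open 0.0152 11.2
G [ 49.5 135. ] LQ F [np.float64(1.427), np.float64(2.08), array([0.027, 0.096])]
clock: 11.58
tool_pos: [0.7395, -0.0169, 0.1152]
orientation: [-180.0, 0.0, 76.2]
force: [-3.5, -4.4, 1.1]
opening: 0.0151
tcp chest [ 50.6 220.2 115.2] f chest [-2.3 -5.1  1.1] mom [-2.06  0.96 -0.06] open 0.0151 11.575
G [ 50.6 134.2] LQ F [np.float64(1.424), np.float64(2.09), array([0.029, 0.095])]
```

```bash
python3 -m pendant '[[0,0.0,0.0003,0,0,0,-1],[0,-0.0,0.0006,0,0,0,-1],[0,-0.0,0.0006,0,0,0,-1],[0,-0.0,0.0006,0,0,0,-1]]'; python3 st.py; python3 - <<'E'
from h import *
s=snapshot("top");cv2.imwrite("pics/t6.png",s["image"])
for x in range(34,-46,-4):
    g,L,q=GF((x/1e3,.091));g1=GF((.034,.091))[0];print(x,np.round(L,3),"dG",np.round((g-g1)*1e3,1))
for x in (-20,-29,-36):
    g,L,q=GF((x/1e3,.075));print(x,np.round(L,3),"dG",np.round((g-g1)*1e3,1))
E
```

```text
clock: 12.08
tool_pos: [0.7395, -0.0169, 0.1151]
orientation: [180.0, 0.0, 76.2]
force: [-5.3, -4.1, 3.2]
opening: 0.0146
tcp chest [ 50.6 220.2 115.1] f chest [-4.1 -5.3  3.2] mom [-2.03  1.4  -0.04] open 0.0146 12.075
G [ 50.6 134.1] LQ F [np.float64(1.424), np.float64(2.091), array([0.029, 0.095])]
34 1.412 dG [0. 0.]
30 1.389 dG [-3.7 -0.1]
26 1.366 dG [-7.4 -0.3]
22 1.344 dG [-11.1  -0.4]
18 1.322 dG [-14.8  -0.6]
14 1.301 dG [-18.4  -0.8]
10 1.28 dG [-22.1  -1. ]
6 1.259 dG [-25.7  -1.2]
2 1.238 dG [-29.3  -1.4]
-2 1.218 dG [-32.9  -1.7]
-6 1.198 dG [-36.5  -1.9]
-10 1.178 dG [-40.1  -2.2]
-14 1.158 dG [-43.7  -2.5]
-18 1.138 dG [-47.2  -2.7]
-22 1.118 dG [-50.8  -3. ]
-26 1.098 dG [-54.3  -3.3]
-30 1.078 dG [-57.9  -3.7]
-34 1.058 dG [-61.4  -4. ]
-38 1.038 dG [-65.   -4.3]
-42 1.018 dG [-68.5  -4.7]
-20 1.006 dG [-52.7 -16.7]
-29 0.968 dG [-60.4 -17.4]
-36 0.938 dG [-66.4 -18. ]
```

View pics/t6.png

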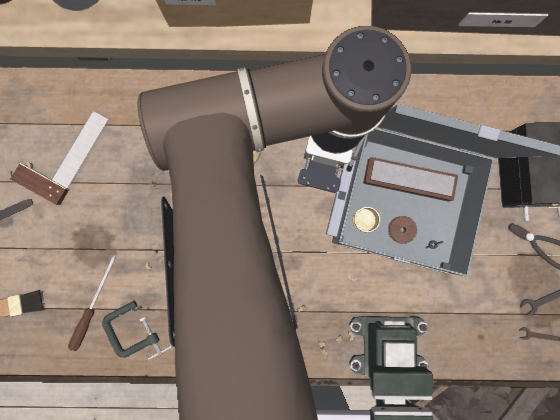

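```bash
python3 -m pendant '[[0,-0.002,0,0,0,0,-1],[0,-0.004,0.0001,0,0,0,-1],[0,-0.006,0.0002,0,0,0,-1],[0,-0.008,0.0003,0,0,0,-1],[0,-0.010,0.0004,0,0,0,-1]]'; python3 st.py
```

```text
clock: 12.75
tool_pos: [0.7313, -0.0149, 0.1148]
orientation: [179.8, -0.0, 76.2]
force: [1.4, -6.2, 1.1]
opening: 0.0149
tcp chest [ 42.1 220.3 114.8] f chest [ 2.8 -5.7  1.1] mom [-2.29 -0.73 -0.04] open 0.0149 12.75
G [ 42.1 133.8] LQ F [np.float64(1.37), np.float64(2.022), array([0.02 , 0.095])]
```

```bash
python3 -m pendant '[[0,-0.002,0.0001,0,0,0,-1],[0,-0.004,0.0003,0,0,0,-1],[0,-0.006,0.0004,0,0,0,-1],[0,-0.008,0.0005,0,0,0,-1],[0,-0.010,0.0007,0,0,0,-1]]'; python3 st.py
python3 -m pendant '[[0,-0.002,0.0001,0,0,0,-1],[0,-0.004,0.0003,0,0,0,-1],[0,-0.006,0.0004,0,0,0,-1],[0,-0.008,0.0005,0,0,0,-1]]'; python3 st.py
```

```text
clock: 13.38
tool_pos: [0.7217, -0.0125, 0.1143]
orientation: [179.8, -0.0, 76.2]
force: [1.7, -7.0, 1.2]
opening: 0.0149
tcp chest [ 32.2 220.3 114.3] f chest [ 3.3 -6.4  1.2] mom [-2.44 -0.83 -0.06] open 0.0149 13.375
G [ 32.2 133.3] LQ F [np.float64(1.309), np.float64(1.941), array([0.009, 0.095])]
clock: 13.88
tool_pos: [0.714, -0.0105, 0.1138]
orientation: [179.8, -0.0, 76.2]
force: [1.5, -7.0, 1.5]
opening: 0.015
tcp chest [ 24.3 220.3 113.8] f chest [ 3.2 -6.4  1.5] mom [-2.4  -0.81 -0.04] open 0.015 13.875
G [ 24.3 132.8] LQ F [np.float64(1.262), np.float64(1.874), array([0.   , 0.095])]
```

```bash
python3 -m pendant '[[-0.0003,-0.002,0.0001,0,0,0,-1],[-0.0005,-0.004,0.0003,0,0,0,-1],[-0.0005,-0.006,0.0004,0,0,0,-1],[-0.0005,-0.008,0.0006,0,0,0,-1]]'; python3 st.py
python3 -m pendant '[[-0.0003,-0.002,0.0001,0,0,0,-1],[-0.0005,-0.004,0.0003,0,0,0,-1],[-0.0005,-0.005,0.0004,0,0,0,-1]]'; python3 st.py
```

```text
clock: 14.38
tool_pos: [0.7063, -0.0087, 0.1133]
orientation: [179.8, -0.0, 76.2]
force: [1.2, -4.4, 1.4]
opening: 0.0151
tcp chest [ 16.4 220.3 113.3] f chest [ 2.2 -4.   1.4] mom [-1.89 -0.84 -0.1 ] open 0.0151 14.375
G [ 16.4 132.3] LQ F [np.float64(1.216), np.float64(1.807), array([-0.008,  0.095])]
clock: 14.75
tool_pos: [0.7009, -0.0075, 0.1127]
orientation: [179.8, -0.1, 76.2]
force: [3.5, -3.9, 4.8]
opening: 0.0152
tcp chest [ 10.9 220.1 112.7] f chest [ 4.3 -2.9  4.8] mom [-0.76 -1.46 -0.03] open 0.0152 14.75
G [ 10.9 131.7] LQ F [np.float64(1.182), np.float64(1.76), array([-0.014,  0.094])]
```

```bash
python3 -m pendant '[[0,-0.002,0.0,0,0,0,-1],[0,-0.004,0.0001,0,0,0,-1]]'; python3 st.py
python3 -m pendant '[[0,-0.002,0.0001,0,0,0,-1],[0,-0.004,0.0002,0,0,0,-1]]'; python3 st.py
```

```text
clock: 15.0
tool_pos: [0.6968, -0.0066, 0.1122]
orientation: [179.9, -0.1, 76.2]
force: [5.3, -1.4, 4.7]
opening: 0.0151
tcp chest [  6.6 220.  112.2] f chest [ 5.5 -0.1  4.7] mom [-0.44 -1.64 -0.03] open 0.0151 15.0
G [  6.6 131.2] LQ F [np.float64(1.157), np.float64(1.723), array([-0.019,  0.094])]
clock: 15.25
tool_pos: [0.6903, -0.0051, 0.1099]
orientation: [-179.8, -0.0, 76.2]
force: [0.2, 4.6, -1.5]
opening: 0.0149
tcp chest [-1.000e-01  2.199e+02  1.099e+02] f chest [-0.9  4.5 -1.5] mom [ 1.12  0.15 -0.02] open 0.0149 15.25
G [-1.000e-01  1.289e+02] LQ F [np.float64(1.106), np.float64(1.665), array([-0.026,  0.092])]
```

```bash
python3 - <<'E'
from h import *
g1=GF((-.026,.0885))[0]
for F in [(-.027,.087),(-.028,.085),(-.0285,.083),(-.029,.081),(-.029,.079),(-.029,.077),(-.029,.075),(-.029,.074)]:
    g,L,q=GF(F);print(F,np.round(L,3),"row y,z",np.round(g[0]-g1[0],4),np.round(-(g[1]-g1[1]),4))
E
python3 -m pendant '[[0,-0.0013,0.0008,0,0,0,-1],[0,-0.0013,0.0008,0,0,0,-1]]'; python3 st.py
```

```text
(-0.027, 0.087) 1.064 row y,z -0.0012 0.0014
(-0.028, 0.085) 1.045 row y,z -0.0025 0.0032
(-0.0285, 0.083) 1.028 row y,z -0.0034 0.0049
(-0.029, 0.081) 1.012 row y,z -0.0042 0.0067
(-0.029, 0.079) 0.997 row y,z -0.0047 0.0084
(-0.029, 0.077) 0.982 row y,z -0.0051 0.0102
(-0.029, 0.075) 0.968 row y,z -0.0055 0.0119
(-0.029, 0.074) 0.96 row y,z -0.0057 0.0128
clock: 15.5
tool_pos: [0.6893, -0.0049, 0.109]
orientation: [-179.8, -0.0, 76.2]
force: [-1.6, 5.3, -2.9]
opening: 0.0149
tcp chest [ -1.1 219.9 109. ] f chest [-2.8  4.8 -2.9] mom [ 1.76  0.93 -0.01] open 0.0149 15.5
G [ -1.1 128. ] LQ F [np.float64(1.095), np.float64(1.656), array([-0.027,  0.091])]
```

```bash
python3 -m pendant '[[0.0003,-0.0012,0.0018,0,0,0,-1],[0.0005,-0.002,0.0036,0,0,0,-1],[0.0005,-0.002,0.0036,0,0,0,-1]]'; python3 st.py
```

```text
clock: 15.88
tool_pos: [0.6883, -0.0046, 0.1062]
orientation: [-179.9, 0.0, 76.2]
force: [-1.5, 4.5, -3.6]
opening: 0.0148
tcp chest [ -2.1 219.9 106.2] f chest [-2.6  4.  -3.6] mom [ 1.43  0.75 -0.  ] open 0.0148 15.875
G [ -2.1 125.2] LQ F [np.float64(1.07), np.float64(1.649), array([-0.027,  0.088])]
```

```bash
python3 -m pendant '[[0,-0.0005,0.0018,0,0,0,-1],[0,-0.001,0.0036,0,0,0,-1],[0,-0.001,0.0036,0,0,0,-1]]'; python3 st.py;  python3 -m pendant '[[0,-0.0004,0.0018,0,0,0,-1],[0,-0.0008,0.0036,0,0,0,-1],[0,-0.0008,0.0036,0,0,0,-1]]'; python3 st.py
```

```text
clock: 16.25
tool_pos: [0.6876, -0.0045, 0.103]
orientation: [-180.0, -0.0, 76.2]
force: [-0.8, 5.1, -3.6]
opening: 0.0151
tcp chest [ -2.8 219.9 103. ] f chest [-2.   4.7 -3.6] mom [ 1.47  0.67 -0.02] open 0.0151 16.25
G [ -2.8 122. ] LQ F [np.float64(1.043), np.float64(1.645), array([-0.027,  0.084])]
clock: 16.62
tool_pos: [0.6868, -0.0043, 0.0994]
orientation: [-180.0, -0.0, 76.2]
force: [-1.1, 4.4, -3.4]
opening: 0.015
tcp chest [ -3.6 219.9  99.4] f chest [-2.1  4.  -3.4] mom [ 1.58  0.79 -0.06] open 0.015 16.625
G [ -3.6 118.4] LQ F [np.float64(1.013), np.float64(1.639), array([-0.027,  0.08 ])]
```

```bash
python3 -m pendant '[[0,-0.0003,0.0009,0,0,0,-1],[0,-0.0003,0.0013,0,0,0,-1],[0,-0.0003,0.0013,0,0,0,-1]]'; python3 st.py;  python3 -m pendant '[[0,-0.0002,0.0008,0,0,0,-1],[0,-0.0002,0.0008,0,0,0,-1]]'; python3 st.py
```

```text
clock: 17.0
tool_pos: [0.6866, -0.0042, 0.0983]
orientation: [-180.0, -0.0, 76.2]
force: [-1.3, 4.8, -2.6]
opening: 0.0153
tcp chest [ -3.8 219.9  98.3] f chest [-2.4  4.3 -2.6] mom [ 1.51  0.97 -0.06] open 0.0153 17.0
G [ -3.8 117.3] LQ F [np.float64(1.004), np.float64(1.637), array([-0.027,  0.079])]
clock: 17.25
tool_pos: [0.6866, -0.0042, 0.0981]
orientation: [180.0, -0.0, 76.2]
force: [-2.4, 5.2, 1.2]
opening: 0.0149
tcp chest [ -3.8 219.9  98.1] f chest [-3.6  4.5  1.2] mom [ 1.4   1.29 -0.05] open 0.0149 17.25
G [ -3.8 117.1] LQ F [np.float64(1.003), np.float64(1.637), array([-0.027,  0.078])]
```

```bash
python3 -m pendant '[[0.0005,-0.0004,0,0,0,0,-1],[0.001,-0.0008,0,0,0,0,-1],[0.001,-0.0008,0,0,0,0,-1]]'; python3 st.py; python3 - <<'E'
from h import *
s=snapshot("scene");cv2.imwrite("pics/s7.png",cv2.resize(s["image"][100:280,170:420],None,fx=3,fy=3,interpolation=cv2.INTER_CUBIC))
E
```

```text
clock: 17.62
tool_pos: [0.6864, -0.0039, 0.0981]
orientation: [180.0, 0.0, 76.2]
force: [0.1, -2.0, 0.9]
opening: 0.0154
tcp chest [ -4.1 220.1  98.1] f chest [ 0.5 -1.9  0.9] mom [-0.95 -0.2  -0.02] open 0.0154 17.625
G [ -4.1 117.1] LQ F [np.float64(1.001), np.float64(1.634), array([-0.027,  0.078])]
```

View pics/s7.png

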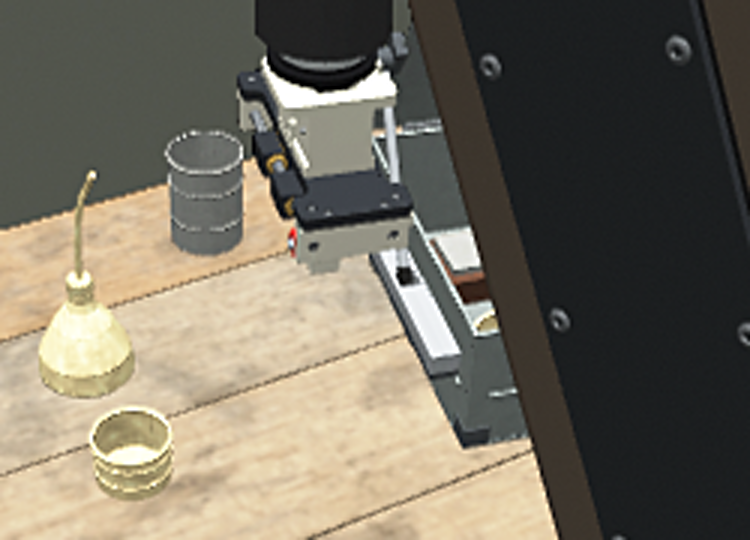

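The foot, a black tip at about (405,272), sits sunk in the rail with the rod standing above it. The can and the tin look undisturbed. Releasing the grip now.

```bash
python3 -m pendant '[[0,0,0,0,0,0,-0.4],[0,0,0,0,0,0,-0.2],[0,0,0,0,0,0,0.2],[0,0,0,0,0,0,0.6],[0,0,0,0,0,0,1],[0,0,0,0,0,0,1],[0,0,0,0,0,0,1],[0,0,0,0,0,0,1]]'; python3 st.py; python3 - <<'E'
from h import *
s=snapshot("scene");cv2.imwrite("pics/s8.png",cv2.resize(s["image"][100:280,170:420],None,fx=3,fy=3,interpolation=cv2.INTER_CUBIC))
s=snapshot("wrist");cv2.imwrite("pics/w8.png",s["image"])
E
```

```text
clock: 18.68
tool_pos: [0.686, -0.0031, 0.0975]
orientation: [-180.0, -0.0, 76.2]
force: [0.4, 1.0, 0.2]
opening: 0.0865
tcp chest [ -4.7 220.8  97.5] f chest [0.2 1.  0.2] mom [-0.14  0.02  0.02] open 0.0865 18.675
G [ -4.7 116.5] LQ F [np.float64(0.995), np.float64(1.629), array([-0.028,  0.078])]
```

View pics/s8.png

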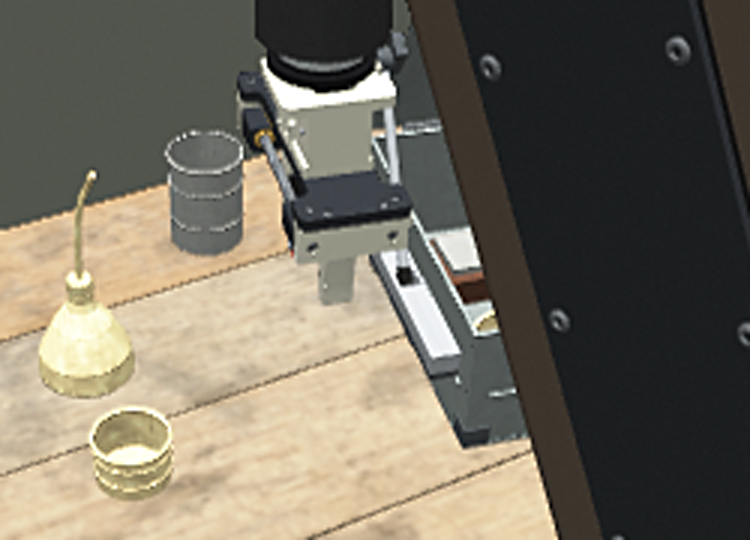

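View pics/w8.png

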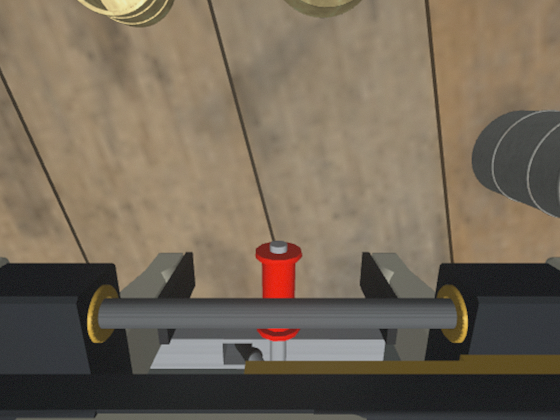

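```bash
python3 -m pendant '[[0,0,-0.015,0,0,0,1],[0.002,0,-0.04,0,0,0,1],[0.006,0,-0.07,0,0,0,1],[0.012,0,-0.11,0,0,0,1],[0.02,0,-0.15,0,0,0,1],[0.03,-0.03,-0.19,0,0,0,1],[0.04,-0.07,-0.21,0,0,0,1],[0.05,-0.12,-0.22,0,0,0,1],[0.05,-0.17,-0.22,0,0,0,1],[0.05,-0.17,-0.22,0,0,0,1]]'; python3 st.py; python3 - <<'E'
from h import *
s=snapshot("scene");cv2.imwrite("pics/s9.png",s["image"])
s=snapshot("top");cv2.imwrite("pics/t9.png",s["image"])
s=snapshot("wrist");cv2.imwrite("pics/w9.png",s["image"])
E
```

```text
clock: 20.02
tool_pos: [0.5305, 0.0864, 0.3203]
orientation: [179.8, -0.2, 76.3]
force: [0.6, 0.3, 1.2]
opening: 0.0873
tcp chest [-177.2  270.4  320.3] f chest [0.5 0.5 1.2] mom [-0.09 -0.12 -0.02] open 0.0873 20.025
G [-177.2  339.3] LQ F [np.float64(nan), np.float64(nan), array([nan, nan])]h.py:40: RuntimeWarning: invalid value encountered in arccos
  v=np.array(G)-H;d=np.hypot(*v);A=np.arccos((d*d-.13**2-.125**2)/(2*.13*.125))
h.py:41: RuntimeWarning: invalid value encountered in arccos
  a=np.arccos((.13**2+d*d-.125**2)/(.26*d));L=a+np.arctan2(v[1],-v[0]);q=A-.4
```

View pics/s9.png

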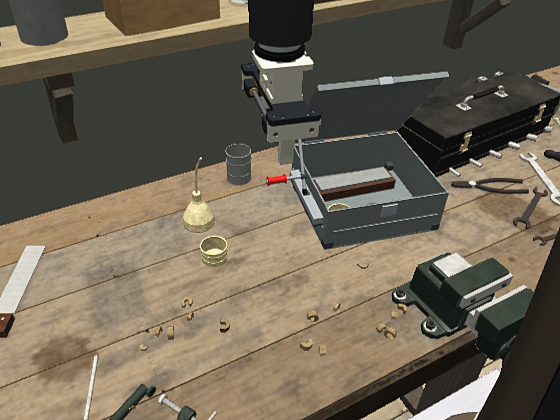

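View pics/t9.png

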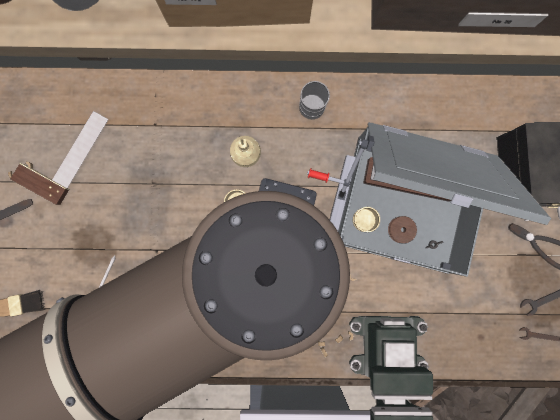

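```bash
cat > chk.py <<'E'
from h import *
p=[]
for n in("top","scene"):
    s=snapshot(n);im=s["image"];hsv=cv2.cvtColor(im,cv2.COLOR_BGR2HSV)
    m=((hsv[...,0]<8)|(hsv[...,0]>172))&(hsv[...,1]>170)&(hsv[...,2]>90)
    k=max(cv2.findContours(m.astype(np.uint8),cv2.RETR_EXTERNAL,cv2.CHAIN_APPROX_NONE)[0],key=cv2.contourArea)
    p+=[s,cv2.minAreaRect(k)[0]]
g,e=tri(*p);c=ch(g);print(p[1],p[3],"grip chest",np.round(c*1e3,1),e,LQ((c[0],c[2])),ctrl.get_obs()["clock"])
E
python3 chk.py; python3 -m pendant '[[0,0,0,0,0,0,1],[0,0,0,0,0,0,1],[0,0,0,0,0,0,1],[0,0,0,0,0,0,1],[0,0,0,0,0,0,1],[0,0,0,0,0,0,1],[0,0,0,0,0,0,1],[0,0,0,0,0,0,1]]'; python3 chk.py
python3 - <<'E'
import cv2
a=cv2.imread('pics/s9.png')[150:230,250:350];cv2.imwrite('pics/s9c.png',cv2.resize(a,None,fx=7,fy=7,interpolation=cv2.INTER_CUBIC))
E
```

```text
(318.206298828125, 175.0573272705078) (276.6699523925781, 179.19000244140625) grip chest [ -5.3 217.2 114.4] 0.0003599768684214936 (np.float64(0.9761829581961267), np.float64(1.6233239052293857), array([-0.02783284,  0.07546796])) 20.275
clock: 21.28
tool_pos: [0.5328, 0.086, 0.3176]
orientation: [180.0, -0.0, 76.2]
force: [0.7, 0.1, 0.4]
opening: 0.0879
(318.206298828125, 175.0573272705078) (276.6699523925781, 179.19000244140625) grip chest [ -5.3 217.2 114.4] 0.0003599768684214936 (np.float64(0.9761829581961267), np.float64(1.6233239052293857), array([-0.02783284,  0.07546796])) 21.375
```

View pics/s9c.png

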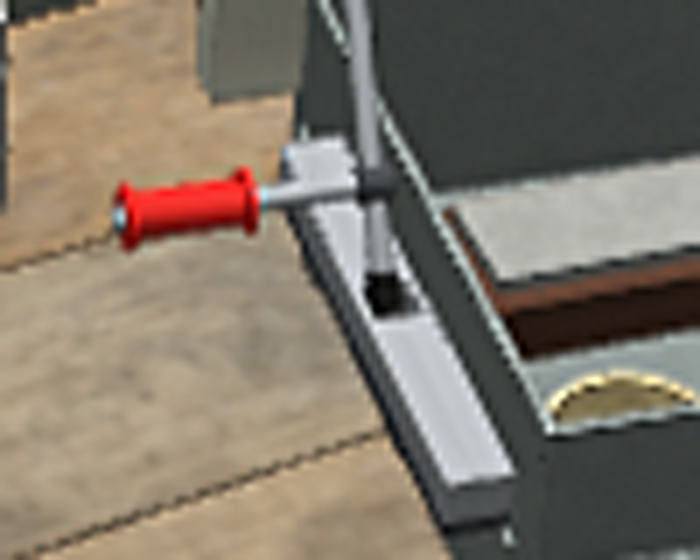

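The foot centre works out at z ≈ 75.5 mm, which matches a fully seated foot, and the lid stands at about 0.98 rad. The grip was in the same place in two checks 1.1 s apart. Handing in.

```bash
python3 -c "
from plant import ctrl
print(ctrl.close_job())"
```

```text
the job is handed in; nothing more can be done
None
```

The chest is propped open: the rod's foot is in the holding hole, the robot is clear, and I handed the job in at about 21 s of the 51 s allowed.

**What I did:** I gripped the red sleeve and raised the lid to about 1.45 rad while folding the rod back. I set the foot down on the hinge end of the rail at a few newtons. Then I slid it forward in small steps until the pressing force vanished, near chest x ≈ -26 mm. I lowered it to the bottom of the hole, let go and backed away.

**Last checks:**
- **Seating:** the grip, found from two camera views, puts the foot's centre at about z = 75.5 mm and x = -28 mm, and the lid at about 0.98 rad. The hole seen in the first wrist picture was at x ≈ -29 mm, which agrees.
- **Stillness:** the grip's position was identical in two checks 1.1 s apart.
- **Robot and objects:** the gripper is well clear and touching nothing. I checked the oil can and brass tin only by eye in the last views; neither looked moved.

**What disagreed:**
- **Foot height:** while the sleeve was held, the height worked out from the arm's position read about 3.5 mm too high. I relied on the felt contact instead.
- **Side force:** up to about 6 N of sideways force built up on the wrist during the slide, probably from a small misalignment of the chest frame. I eased it off before letting go.

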